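# Push the loaded bottle carrier back into its gap

### The arm

A 6-joint arm with a two-finger parallel gripper is mounted at the origin on the work surface. World frame = base frame: x ahead of the robot, y to its left, z up, the work surface at z = 0. Lengths are in m, angles in rad, forces in N, time in s.
With the tool pointing down it reaches from about 0.375 to 0.975 m from the base axis. Payload 3.8 kg.
Tool frame: the origin (TCP) lies on the centre line of the jaws, within the pads' length; the fingertips stand 17 mm ahead of it and the grasp point (between the pads) lies 2 mm behind it (bot.tip_extent is the distance from the TCP to the fingertips, in m); z points along the fingers, y is the line along which they close (so a half turn about z gives the same grasp; the last joint's range is limited). The gripper opens to 85 mm and grips with 20 to 120 N. Pads are 22 mm wide; open, the fingers measure 114 mm over their backs; the gripper's body (76 mm by 85 mm) begins 54 mm behind the grasp point. The pads swing forward as they close: fully open they stand 13 mm farther back than shut.
Start: joints at [1.116, 0.264, 1.604, -0, 1.274, -0.037], TCP at [0.274, 0.617, 0.248] pointing down, gripper open.
Joint ranges: [-2.63, 2.63], [-0.94, 2.18], [0.31, 2.57], [-1.31, 4.45], [0, 2.66], [-2.55, 2.55]. Speed limits (rad/s): [2.57, 2.57, 3.14, 3.14, 3.14, 3.14].

### API

Orientations are given as a rotation vector (axis times angle).
In Python, from workcell import readout, read_camera, finish_job, bot gives the robot as it stands.
- The arm moves only by the tool jog_arm, never from a script. Its argument "deltas" is one flat list of numbers, 7 for each row, row after row: the shift along the tool's x, y, z in m, then the turn, a rotation vector about the tool's x, y, z in degrees, then the gripper command: -1 is shut, 1 is fully open, values between are in proportion. A call has 1 to 8 rows; each row is the pose to reach, as a shift and turn from the pose commanded when the call began, along the tool's axes at that moment; what a row does not reach only later rows make up. A row lasts 1/10 s, in which the tool goes at most 50 mm and 8.59 degrees, less where a joint would pass 70% of its speed; a pose out of reach is approached as far as the arm can. A call with a gripper value outside its range is refused whole. The fingers move at their own pace and stop on an object; "squeeze" is the grip in N (left out, the last holds). Time passes only in rows, so rows that repeat a pose let the fingers close. It gives the time, the measured TCP pose, the force, the opening and the grip force at its end, in the units of the state.
- readout.read_state(): the state, without advancing time (a new reading comes with each control period).
- read_camera(name): name is "scene" or "side" or "wrist"; returns a dict with "color" (384x512x3 uint8, blue, green, red), "fx", "fy", "cx", "cy" (pixels), "dist" ([k1, k2, p1, p2, k3] as OpenCV has them; the pictures are not rectified), "origin" and "attitude" of the camera in the world. Camera axes: x right, y down, z forward; pixel columns grow to the right and rows downward; lengths in m; the calibration is good to about 2 mm. A picture is of the moment at which its call begins. There is no depth.
- finish_job(): hands the job in; it is judged then, once.
The state is a dict: "time": time; "q": joint angles; "joint_vel": joint speeds; "joint_torque": joint torques, N m; "tool_pos": TCP position; "tcp_rot": TCP orientation; "wrist_force": force on the tool from outside, world axes, zero at the start; "torque": the same for the moment, N m; "width": opening from 0.0 (shut) to 1.0 (fully open); "grip_force": force on a finger pad.
Only numpy, scipy, OpenCV 4.12 (cv2) and the standard library are available. Lean on these libraries where they do the work, as an engineer would, in place of code of your own. Each camera call takes 0.05 s, during which the arm holds its last target. There are 200 camera calls.

### The job

The wooden carrier with three full bottles has been left standing out in front of the row. Push it back with the fingers, low near its base so that it slides and does not tip, into the gap between the empty carrier and the cardboard carton until its back is flush against the rail, square to it. Do not grip or lift it, do not touch the bottles, leave everything else where it is, and take the hand clear at the end.

Things in the scene. Friction and masses are not known exactly. Their poses are not given: they have to be found in the camera images.
- carrier: Loose plywood carrier with three full bottles, 96 mm deep (x), 240 wide (y), 176 high. Origin: centre of underside; x from front to back (the way to push). Front, x = -48 mm: one low flat board over the full width, 10 to 54 mm up, 12 thick, bottles behind. With bottles 1.2 to 1.8 kg; slides at 5 to 12 N, more if also pressed down. Pushed on the front board it slides, much higher it tips.
- bay (a point): Middle of the gap: the point on the front face of the back rail, at desk height, to which the middle of the carrier's back edge goes. Its x points into the rail, at right angles to the face, z up, y along the rail. When the carrier is home its origin lies 48 mm in front of this point (x = -48 mm).
- rail: Back rail screwed to the desk, a straight aluminium bar with a thin rubber facing, 1060 mm long and 45 mm high. Origin: the same point as the bay point, middle of its front face at desk height; x at right angles to the face and away from the robot, y along the rail. It does not move.
- empty_carrier: A like carrier without bottles, 96 x 240 x 176 mm, on one side of the gap (left or right), close to the rail; loose. Origin: centre of its underside, y along its width. The gap between it and the carton is about 315 mm wide.
- cup_carton: Closed cardboard carton, 96 mm deep (x), 240 mm wide (y), 190 mm high, on the other side of the gap, close to the rail; loose. Origin: centre of its underside.
- bottle0: Full green glass bottle with black cap, 64 mm diameter, 225 mm high, loose in the left (+y) cell of the carrier, its foot 10 mm above the carrier's underside and its cap 235 mm above the desk. Its side is 12 to 20 mm behind the front face of the carrier. Origin: centre of its foot.
- bottle1: Full green glass bottle with black cap, 64 mm diameter, 225 mm high, loose in the middle cell of the carrier, its foot 10 mm above the carrier's underside and its cap 235 mm above the desk. Its side is 12 to 20 mm behind the front face of the carrier. Origin: centre of its foot.
- bottle2: Full green glass bottle with black cap, 64 mm diameter, 225 mm high, loose in the right (-y) cell of the carrier, its foot 10 mm above the carrier's underside and its cap 235 mm above the desk. Its side is 12 to 20 mm behind the front face of the carrier. Origin: centre of its foot.
- cup_a: White paper cup, 80 mm across the rim, 92 mm high, standing empty to the left of the carrier's way. Origin: centre of its foot.
- cup_b: White paper cup, 80 mm across the rim, 92 mm high, standing empty to the right of the carrier's way. Origin: centre of its foot.
- water_bottle: Clear bottle with black cap, 64 mm diameter, 210 mm high, standing on the right. Origin: centre of its foot.
- squeeze_bottle: White squeeze bottle, 76 mm diameter, 200 mm high, standing on the left. Origin: centre of its foot.
- marker: Black marker pen, 133 mm long, 17 mm thick, lying on the right. Origin: under its middle, x along it.
- pump_bottle: Green pump bottle, 90 mm diameter, 198 mm high, standing on the left. Origin: centre of its foot.

How it is judged:
On the way:
1. the fingers push the carrier low down (contact force between the fingers and carrier above 2 N and height (world z) of the grasp point below 0.085 m), for 0.2 s.
At the end, for the whole second after the job is handed in: The carrier stands upright and at rest in the gap, its back within 6 mm of the rail and square to it within 3 degrees, its middle within 40 mm of the middle of the gap, with the three bottles standing in it; the neighbours are within 15 mm and the other things within 25 mm of where they were (x of carrier in the frame of bay between -0.054 and -0.042 m and y of carrier in the frame of bay between -0.04 and 0.04 m and angle between the x axis of carrier and the x axis of rail, either way round below 0.05 rad and angle between carrier's own z axis and vertical below 0.03 rad and height (world z) of carrier below 0.006 m and angle between each of bottle0, bottle1, bottle2's own z axis and vertical below 0.12 rad and horizontal distance between each of bottle0, bottle1, bottle2 and carrier below 0.09 m and linear speed of carrier below 0.01 m/s and distance of each of empty_carrier, cup_carton from where it was at the start of the episode below 0.015 m and distance of each of cup_a, cup_b, water_bottle, squeeze_bottle, marker, pump_bottle from where it was at the start of the episode below 0.025 m); the robot touches nothing.
It fails at once if the carrier tips by more than 6 degrees or is lifted off the desk (angle between carrier's own z axis and vertical above 0.1 rad or height (world z) of carrier above 0.012 m).
It fails at once if the carrier is pushed high up (the fingers bear on it with the grasp point more than 85 mm above the desk) (contact force between the fingers and carrier above 2 N and height (world z) of the grasp point above 0.085 m).
It fails at once if the hand touches a bottle in the carrier (contact force between any of the fingers, the arm and bottle0 above 1 N or contact force between any of the fingers, the arm and bottle1 above 1 N or contact force between any of the fingers, the arm and bottle2 above 1 N).
It fails at once if a neighbour in the row is moved by more than 15 mm or tipped (distance of any of empty_carrier, cup_carton from where it was at the start of the episode above 0.015 m or angle between any of empty_carrier, cup_carton's own z axis and vertical above 0.15 rad).
It fails at once if another thing on the desk is moved by more than 25 mm or knocked over (distance of any of cup_a, cup_b, water_bottle, squeeze_bottle, marker, pump_bottle from where it was at the start of the episode above 0.025 m or angle between any of cup_a, cup_b, water_bottle, squeeze_bottle, pump_bottle's own z axis and vertical above 0.4 rad).
It also fails if it takes over 38 s, if anything falls off the work surface, if the arm or the gripper's body presses on something with over 40 N, if the wrist force passes 120 N, or if a joint passes its speed limit or range.

## Working session

There is one attempt and no reset: what is moved stays moved. The work goes in short steps, Python scripts to look and compute and a tool call to move; the robot and the scene stay as the last step left them, time stands still between calls to the robot, and variables do not carry over. Pictures are saved under pics/ and viewed, at most 12 in all, crops included, and the job is handed in when it is done.

Besides the shell and the picture viewer there is one more tool, called after "Emit:" by a JSON object that holds its "method" and its "body", one argument or row to a line. jog_arm: Moves the arm, as the interface text tells. Its arguments: {"type":"object","properties":{"deltas":{"type":"array"},"squeeze":{"type":"number"}},"required":["deltas"]}

```bash
mkdir -p pics; ls; cat > h.py <<'E'
import numpy as np,cv2
from scipy.spatial.transform import Rotation as R
from workcell import readout, read_camera, finish_job, bot
def att(c):
    a=np.array(c["attitude"],float)
    return a if a.shape==(3,3) else (R.from_rotvec(a).as_matrix() if a.size==3 else R.from_quat(a).as_matrix())
def K(c): return np.array([[c["fx"],0,c["cx"]],[0,c["fy"],c["cy"]],[0,0,1.]])
def plane(c,uv,z):
    n=cv2.undistortPoints(np.array(uv,float).reshape(-1,1,2),K(c),np.array(c["dist"],float)).reshape(-1,2)
    d=np.c_[n,np.ones(len(n))]@att(c).T; o=np.array(c["origin"],float)
    return o+d*((z-o[2])/d[:,2])[:,None]
def proj(c,P):
    r=att(c).T; t=-r@np.array(c["origin"],float)
    return cv2.projectPoints(np.array(P,float).reshape(-1,1,3),cv2.Rodrigues(r)[0],t,K(c),np.array(c["dist"],float))[0].reshape(-1,2)
E
python3 - <<'E'
from h import *
import pickle
C={n:read_camera(n) for n in("scene","side")}
pickle.dump(C,open("c0.pkl","wb"))
for n,c in C.items():
    cv2.imwrite(f"pics/{n}0.png",cv2.resize(c["color"],(800,600),interpolation=cv2.INTER_CUBIC)); print(n,c["origin"],c["attitude"],c["fx"],c["dist"])
s=readout.read_state();print(s)
E
```

```text
pics
scene [ 1.02558956 -0.73160565  0.89827737] [-2.2423482  -0.63914431  0.30242895] 371.58095851125483 [0.01839483 0.         0.         0.         0.        ]
side [-0.31545271 -0.78525345  0.91630279] [-2.07016644  0.83989141 -0.46015723] 462.1616472863493 [-0.11935003  0.          0.          0.          0.        ]
{'time': 0.1, 'q': array([ 1.11609736e+00,  2.64689156e-01,  1.60528279e+00,  3.11505594e-05,
        1.27367156e+00, -3.69111035e-02]), 'joint_vel': array([-0.00031371, -0.00302762, -0.0021087 ,  0.0004302 , -0.0008052 ,
        0.00040264]), 'joint_torque': array([ 1.55107596e-04, -5.16709328e+01, -3.68589699e+01, -5.37480673e-05,
        6.42658590e-03, -2.81136232e-05]), 'tool_pos': array([0.27359361, 0.61636957, 0.24705433]), 'tcp_rot': array([-0.65140147, -3.07277628,  0.00311274]), 'wrist_force': array([-0.46589897,  0.20971436,  0.47460184]), 'torque': array([0.0239035 , 0.02432251, 0.0042158 ]), 'grip_force': 0.0, 'width': 0.9994101537312468}
```

View pics/scene0.png

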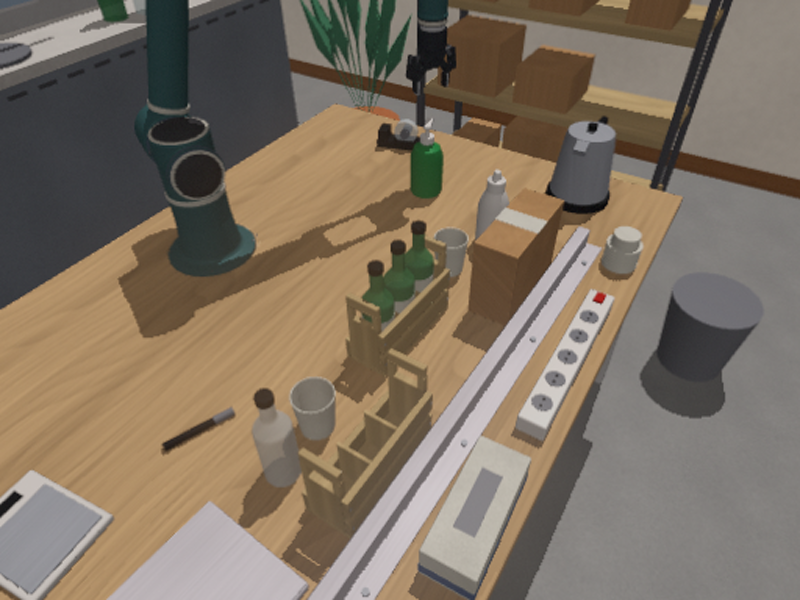

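View pics/side0.png

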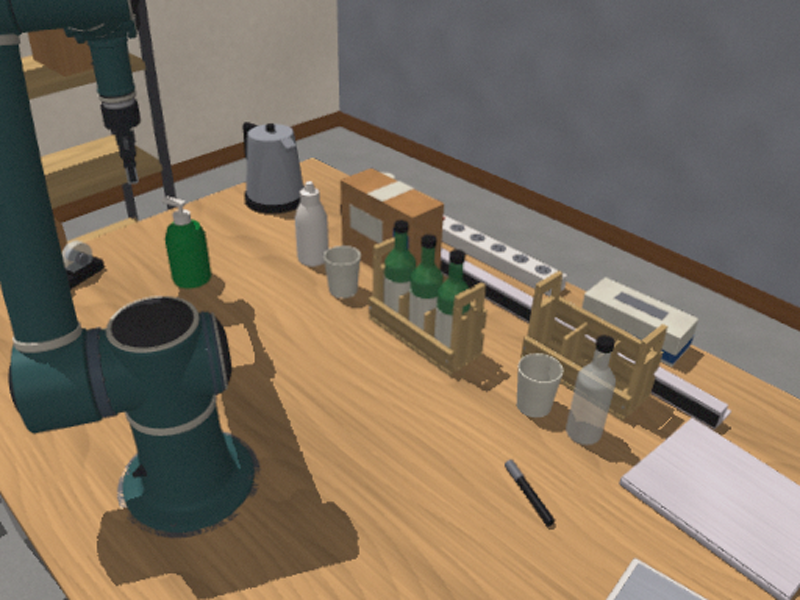

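The scene view shows the loaded carrier with its caps at about (376,268), (398,247) and (419,228). The empty carrier is at lower right, the carton at upper right, and the rail runs from (330,590) to (590,235). In the side view the caps are at (401,227), (429,240) and (457,257), and the rail's black facing ends at about (722,415). I'll look closer at both.

```bash
python3 - <<'E'
from h import *
import pickle
C=pickle.load(open("c0.pkl","rb"))
# side crop: x 225..475,y 105..285 ; scene crop x190..400,y110..384
cv2.imwrite("pics/side_crop.png",cv2.resize(C["side"]["color"][110:284,218:474],None,fx=3.1,fy=3.1,interpolation=cv2.INTER_CUBIC))
cv2.imwrite("pics/scene_crop.png",cv2.resize(C["scene"]["color"][130:330,180:390],None,fx=3,fy=3,interpolation=cv2.INTER_CUBIC))
s=1.5625
A=plane(C["scene"],np.array([[376,268],[398,247],[419,228]])/s,.235)
B=plane(C["side"],np.array([[401,227],[429,240],[457,257]])/s,.235)
print(A.round(3),B.round(3))
E
```

```text
[[ 0.56  -0.079  0.235]
 [ 0.561 -0.007  0.235]
 [ 0.564  0.065  0.235]] [[ 0.546  0.063  0.235]
 [ 0.55  -0.007  0.235]
 [ 0.543 -0.082  0.235]]
```

View pics/side_crop.png

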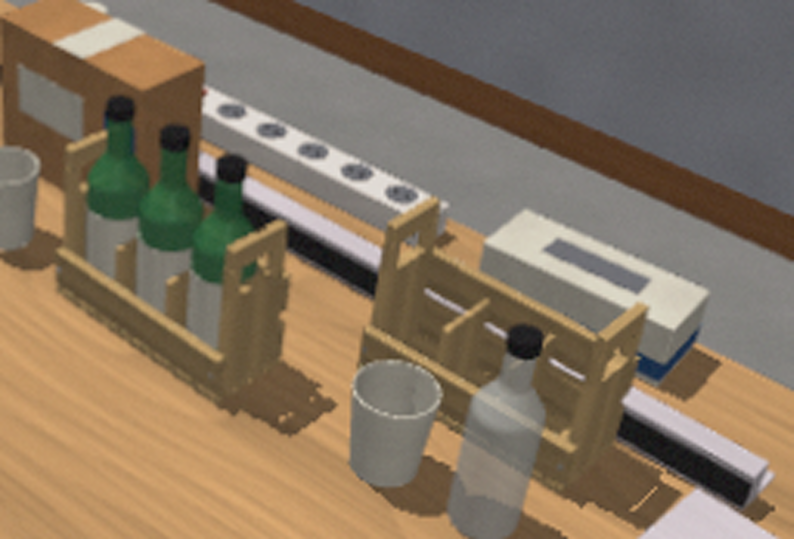

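View pics/scene_crop.png

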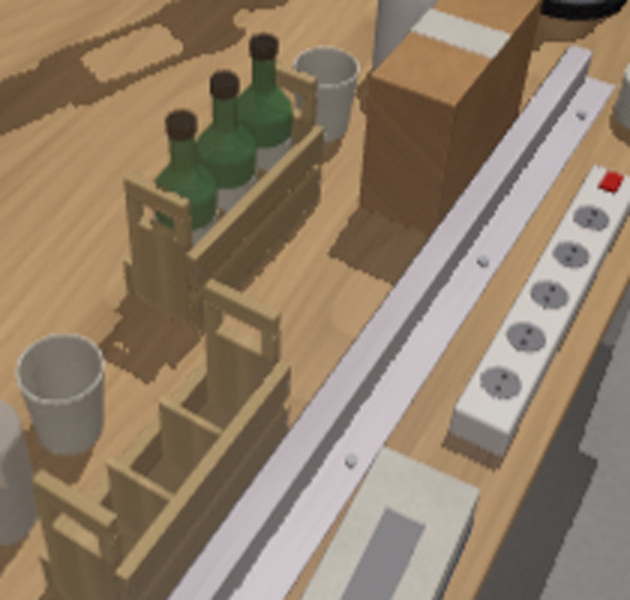

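The side crop shows the loaded carrier's front board with its top edge from (58,252) to (225,368), the black rail facing, and the empty carrier to the right with its board top from (362,330) to (575,455). The scene crop shows the top front edge of the rail from (572,48) to (175,598), the carton's nearest bottom corner at about (410,230), and the carrier's right panel top from (127,183) to (190,215).

```bash
python3 - <<'E'
from h import *
import pickle
C=pickle.load(open("c0.pkl","rb"))
S,D=C["scene"],C["side"]
sc=lambda p:np.array(p,float)/3-(1/3)+[180,130]
sd=lambda p:np.array(p,float)/3.1-.34+[218,110]
def show(n,P): print(n,P[:,:2].round(3).tolist())
# rail top front edge: scene, wood->white per row (gray-blue saturation)
hs=cv2.cvtColor(S["color"],cv2.COLOR_BGR2HSV)
pts=[]
for v in list(range(150,205,4))+list(range(230,262,4)):
    x0=int(np.interp(v,[130+48/3,130+598/3],[180+572/3,180+175/3]))
    row=hs[v,x0-12:x0+12,1].astype(int); g=-np.diff(row); i=g.argmax(); pts.append((x0-12+i+.5,v))
P=plane(S,pts,.045); 
vx,vy,x0,y0=cv2.fitLine(P[:,:2].astype(np.float32),cv2.DIST_HUBER,0,.002,.01).ravel()
n=np.array([-vy,vx]); r=(P[:,:2]-[x0,y0])@n
print("rail scene: ang",np.degrees(np.arctan2(-vx,vy)) , "pt",x0,y0,"x at y=0",x0-vx/vy*y0,"res",r.std())
# side: black rubber, columns
g=cv2.cvtColor(D["color"],cv2.COLOR_BGR2GRAY)
for z,which in((.045,0),(.0,1)):
    pts=[]
    for u in list(range(290,336,3))+list(range(422,456,3)):
        vc=int(np.interp(u,sd([[240,212],[700,455]])[:,0],sd([[240,212],[700,455]])[:,1]))
        col=g[vc-16:vc+16,u]; k=np.where(col<50)[0]
        if len(k)<4: continue
        pts.append((u,vc-16+(k[0]-.5 if which==0 else k[-1]+.5)))
    P=plane(D,pts,z); vx,vy,x0,y0=cv2.fitLine(P[:,:2].astype(np.float32),cv2.DIST_HUBER,0,.002,.01).ravel()
    r=(P[:,:2]-[x0,y0])@np.array([-vy,vx]); print("rail side z",z,np.degrees(np.arctan2(-vx,vy)),"x at y=0",x0-vx/vy*y0,r.std(),P[[0,-1],:2].round(3))
show("rail R end top",plane(D,sd([[748,470]]),.045))
show("rail L end scene top",plane(S,sc([[572,46]]),.045))
show("carrier board top front L,R",plane(D,sd([[58,252],[225,366]]),.054))
show("carrier board bottom front",plane(D,sd([[62,288],[222,395]]),.010))
show("carrier right panel top F,B (scene)",plane(S,sc([[127,181],[190,215]]),.176))
show("carrier back R bottom, L top? (scene)",plane(S,sc([[200,325]]),.0))
show("carrier right panel top (side) F,B",plane(D,sd([[230,243],[286,226]]),.176))
show("empty board top L,R",plane(D,sd([[362,328],[576,452]]),.054))
show("empty right panel top(side)F,B",plane(D,sd([[598,345],[648,308]]),.176))
show("empty left panel top(scene) F,B",plane(S,sc([[207,283],[277,325]]),.176))
show("empty left panel top(side) F,B",plane(D,sd([[388,232],[437,203]]),.176))
show("carton top scene FR,BR",plane(S,sc([[370,75],[458,103]]),.19))
show("carton top side FR,BR",plane(D,sd([[142,92],[203,65]]),.19))
show("cupb top/foot side",plane(D,sd([[396,385]]),.092)); show("cupb foot",plane(D,sd([[385,470]]),0))
E
```

```text
rail scene: ang -1.1668191 pt 0.75708294 0.18542773 x at y=0 0.7533062 res 0.0007889819574213006
rail side z 0.045 -1.2906367 x at y=0 0.7429335 0.01728887673724764 [[ 0.791  0.134]
 [ 0.73  -0.542]]
rail side z 0.0 -1.5850179 x at y=0 0.76480365 0.01015408455063349 [[ 0.775  0.116]
 [ 0.752 -0.545]]
rail R end top [[0.746, -0.546]]
rail L end scene top [[0.768, 0.502]]
carrier board top front L,R [[0.515, 0.12], [0.503, -0.125]]
carrier board bottom front [[0.515, 0.114], [0.51, -0.119]]
carrier right panel top F,B (scene) [[0.519, -0.118], [0.596, -0.126]]
carrier back R bottom, L top? (scene) [[0.591, -0.11]]
carrier right panel top (side) F,B [[0.521, -0.104], [0.581, -0.121]]
empty board top L,R [[0.645, -0.179], [0.642, -0.424]]
empty right panel top(side)F,B [[0.638, -0.419], [0.718, -0.423]]
empty left panel top(scene) F,B [[0.656, -0.189], [0.731, -0.198]]
empty left panel top(side) F,B [[0.643, -0.193], [0.719, -0.195]]
carton top scene FR,BR [[0.65, 0.135], [0.747, 0.139]]
carton top side FR,BR [[0.647, 0.132], [0.739, 0.13]]
cupb top/foot side [[0.559, -0.278]]
cupb foot [[0.55, -0.288]]
```

```bash
cat >> h.py <<'E'
def target(tip,tilt=40,yaw=-1.3,flip=-1):
    y,t=np.radians(yaw),np.radians(tilt)
    z=np.array([np.sin(t)*np.cos(y),np.sin(t)*np.sin(y),-np.cos(t)])
    Y=flip*np.array([-np.sin(y),np.cos(y),0]); X=np.cross(Y,z)
    return np.array(tip)-bot.tip_extent*z, R.from_matrix(np.c_[X,Y,z])
def delta(s,p,r):
    r0=R.from_rotvec(s["tcp_rot"]); return r0.inv().apply(p-s["tool_pos"]).round(4),np.degrees((r0.inv()*r).as_rotvec()).round(2)
E
python3 - <<'E'
from h import *
s=readout.read_state(); r0=R.from_rotvec(s["tcp_rot"])
print(bot.tip_extent,[a for a in dir(bot) if a[0]!='_'],s["tool_pos"]);print(r0.as_matrix().round(3))
for f in(1,-1):
    for tip in((.40,-.003,.20),(.44,-.003,.022)): p,r=target(tip,flip=f); print(f,p.round(3),delta(s,p,r))
E
```

```text
0.017 ['MotionError', 'tip_extent'] [0.27359361 0.61636957 0.24705433]
[[-0.914  0.406 -0.001]
 [ 0.406  0.914 -0.002]
 [ 0.    -0.002 -1.   ]]
1 [ 0.389 -0.003  0.213] (array([-0.3568, -0.5189,  0.0351]), array([ -8.01, -39.5 , -21.67]))
1 [ 0.429 -0.003  0.035] (array([-0.3933, -0.5023,  0.213 ]), array([ -8.01, -39.5 , -21.67]))
-1 [ 0.389 -0.003  0.213] (array([-0.3568, -0.5189,  0.0351]), array([-54.22,  11.  , 148.84]))
-1 [ 0.429 -0.003  0.035] (array([-0.3933, -0.5023,  0.213 ]), array([-54.22,  11.  , 148.84]))
```

Emit:
{"method": "jog_arm", "body": {
  "deltas": [-0.36,-0.52,0,0,0,0,1,-0.36,-0.52,0,0,0,0,1,-0.36,-0.52,0,0,0,0,1,-0.36,-0.52,0,0,0,0,1,-0.36,-0.52,0,0,0,0,1,-0.36,-0.52,0,0,0,0,1,-0.36,-0.52,0,0,0,0,1,-0.36,-0.52,0,0,0,0,1]
}}

```text
time: 0.9
tool_pos: [0.3481, 0.222, 0.2479]
tcp_rot: [0.65, 3.074, -0.0]
wrist_force: [0.1, 0.2, 1.5]
width: 1.005
grip_force: 0.0
```

```bash
python3 - <<'E'
from h import *
s=readout.read_state();print(s["time"],s["tool_pos"],s["wrist_force"],s["q"].round(2))
p,r=target((.40,-.003,.20),flip=1);print(delta(s,p,r))
E
```

```text
0.9 [0.34810202 0.22198213 0.24789834] [0.09250364 0.15043646 1.47063931] [ 0.51 -0.25  2.12 -0.    1.27 -0.65]
(array([-0.1285, -0.1889,  0.0349]), array([ -7.9 , -39.47, -21.65]))
```

Emit:
{"method": "jog_arm", "body": {
  "deltas": [-0.13,-0.19,0,-8,-39.5,-21.7,1,-0.13,-0.19,0,-8,-39.5,-21.7,1,-0.13,-0.19,0,-8,-39.5,-21.7,1,-0.13,-0.19,0,-8,-39.5,-21.7,1,-0.13,-0.19,0,-8,-39.5,-21.7,1,-0.13,-0.19,0,-8,-39.5,-21.7,1,-0.13,-0.19,0,-8,-39.5,-21.7,1,-0.13,-0.19,0,-8,-39.5,-21.7,1]
}}

```text
time: 1.7
tool_pos: [0.3907, -0.0032, 0.2497]
tcp_rot: [0.033, 2.444, -0.008]
wrist_force: [0.6, 0.5, -0.1]
width: 1.004
grip_force: 0.0
```

```bash
python3 - <<'E'
from h import *
s=readout.read_state();print(s["time"],s["tool_pos"],s["wrist_force"],s["q"].round(2));print(R.from_rotvec(s["tcp_rot"]).as_matrix().round(3))
for t in((.44,-.003,.1),(.44,-.003,.022)):
    p,r=target(t,flip=1);print(delta(s,p,r))
c=read_camera("wrist");cv2.imwrite("pics/w1.png",c["color"])
E
```

```text
1.7 [ 0.39069642 -0.0031837   0.24968318] [ 0.59640051  0.4929601  -0.0877279 ] [-0.13 -0.84  2.57  0.1   0.72 -1.73]
[[-0.766  0.026  0.642]
 [ 0.022  1.    -0.015]
 [-0.643  0.003 -0.766]]
(array([0.0584, 0.0011, 0.1294]), array([-0.01, -0.02, -0.26]))
(array([0.1086, 0.0009, 0.1891]), array([-0.01, -0.02, -0.26]))
```

View pics/w1.png

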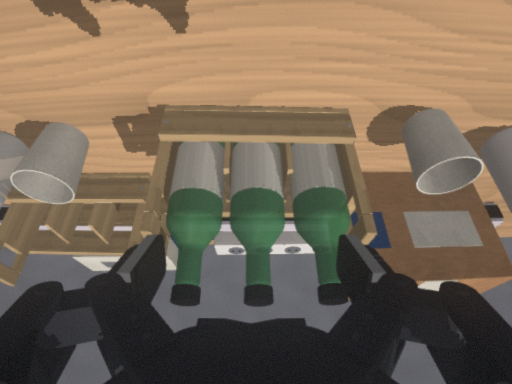

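The wrist view is inverted. It shows the board's lower edge at about row 108, from (168,108) to (350,109), and its upper edge at about row 140, from (161,140) to (355,142).

```bash
python3 - <<'E'
from h import *
c=read_camera("wrist")
g=cv2.GaussianBlur(cv2.cvtColor(c["color"],cv2.COLOR_BGR2GRAY),(3,3),0).astype(int)
for u in(185,220,256,290,330):
    d=np.diff(g[98:150,u]); print(u,[(98+i,int(d[i])) for i in np.argsort(-abs(d))[:5]])
print(plane(c,[[168,108],[350,109]],.01).round(3).tolist(),plane(c,[[161,140],[355,142]],.054).round(3).tolist())
E
```

```text
185 [(np.int64(104), -21), (np.int64(134), 20), (np.int64(135), 18), (np.int64(141), -13), (np.int64(111), -12)]
220 [(np.int64(142), -27), (np.int64(141), -26), (np.int64(134), 23), (np.int64(135), 19), (np.int64(106), -16)]
256 [(np.int64(106), -26), (np.int64(135), 23), (np.int64(105), -18), (np.int64(136), 17), (np.int64(134), 13)]
290 [(np.int64(143), -26), (np.int64(142), -23), (np.int64(136), 22), (np.int64(135), 17), (np.int64(107), -16)]
330 [(np.int64(107), -21), (np.int64(137), 21), (np.int64(136), 17), (np.int64(114), -16), (np.int64(144), -16)]
[[0.499, -0.112, 0.01], [0.506, 0.121, 0.01]] [[0.511, -0.116, 0.054], [0.521, 0.121, 0.054]]
```

Emit:
{"method": "jog_arm", "body": {
  "deltas": [0.058,0.006,0.129,0,0,-0.3,1,0.058,0.006,0.129,0,0,-0.3,1,0.058,0.006,0.129,0,0,-0.3,1,0.108,0.006,0.189,0,0,-0.3,1,0.108,0.006,0.189,0,0,-0.3,1,0.108,0.006,0.189,0,0,-0.3,1,0.108,0.006,0.189,0,0,-0.3,1,0.108,0.006,0.189,0,0,-0.3,1]
}}

```text
time: 2.6
tool_pos: [0.5026, 0.0089, 0.0523]
tcp_rot: [0.02, 2.488, -0.015]
wrist_force: [-32.5, -2.6, 45.0]
width: 0.999
grip_force: 27.4
```

```bash
python3 - <<'E'
from h import *
s=readout.read_state();print(s["time"],s["tool_pos"],s["wrist_force"],s["q"].round(2))
for t in((.48,.002,.022),(.50,0.002,.022),(.52,0.0,.022)):
    p,r=target(t,flip=1);print(delta(s,p,r))
c=read_camera("side");cv2.imwrite("pics/s1.png",cv2.resize(c["color"][100:290,180:440],None,fx=3,fy=3,interpolation=cv2.INTER_CUBIC))
E
```

```text
2.6 [0.50255899 0.00886309 0.05226736] [-32.52877124  -2.62447753  45.03858139] [-0.04 -0.09  2.57  0.5   0.01 -2.09]
(array([ 0.037 , -0.0071, -0.0065]), array([-0.11, -2.57,  0.41]))
(array([ 0.0211, -0.0068,  0.0056]), array([-0.11, -2.57,  0.41]))
(array([ 0.0052, -0.0084,  0.0178]), array([-0.11, -2.57,  0.41]))
```

View pics/s1.png

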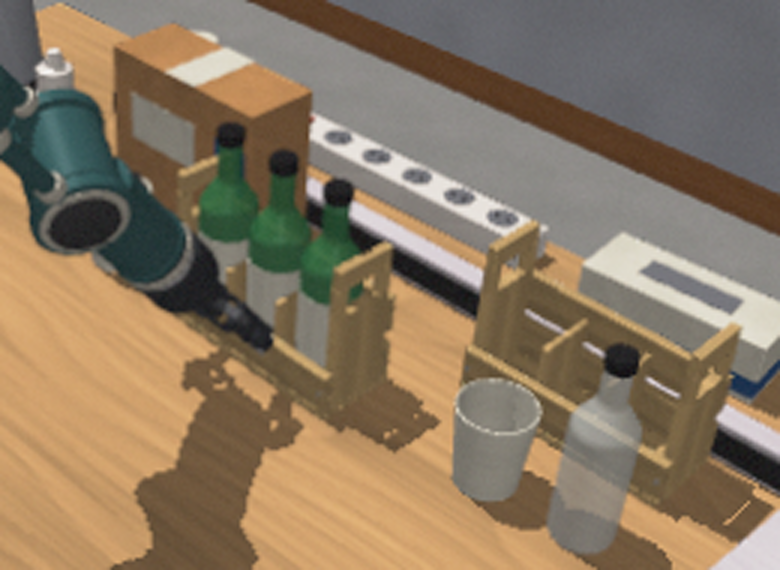

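The picture shows the hand blocked against the board: joints 3 and 5 are at their limits, so a 40° tilt is out of reach this low and close. I'll fit the arm's planar geometry from the logged poses to pick a tilt it can reach.

```bash
cat > kin.py <<'E'
import numpy as np
from scipy.optimize import least_squares
D=[(.2647,1.6053,.6744,.2471,0),(-.25,2.12,.4129,.2479,0),(-.84,2.57,.3907,.2497,40),(-.09,2.57,.5026,.0523,37.5)]
def fk(p,q2,q3,t):
    h,l1,l2,L,o=p; a=q2+q3; t=np.radians(t)
    return o+l1*np.sin(q2)+l2*np.sin(a)+L*np.sin(t), h+l1*np.cos(q2)+l2*np.cos(a)-L*np.cos(t)
f=least_squares(lambda p:np.ravel([np.subtract(fk(p,*d[:2],d[4]),d[2:4]) for d in D])/.002,[.35,.4,.4,.25,0],x_scale=.1)
p=f.x
if __name__=="__main__": print(p.round(3),(f.fun*.002).round(4))
def ik(r,z,t):
    s=least_squares(lambda q:np.subtract(fk(p,*q,t),(r,z)),[-.2,2.2]); q2,q3=s.x
    return np.round([q2,q3,np.pi-np.radians(t)-q2-q3,abs(s.fun).max()],3)
if __name__=="__main__":
    for r,z in((.43,.12),(.45,.06),(.47,.04),(.49,.04),(.50,.04),(.55,.04),(.60,.04),(.65,.04)): print(r,z,[(t,ik(r,z,t).tolist()) for t in(20,25,30,35)])
E
python3 kin.py
```

```text
[ 0.252  0.512  0.566  0.332 -0.001] [-0.0006 -0.0002  0.0003  0.001  -0.0003 -0.0003  0.0006 -0.0005]
0.43 0.12 [(20, [-0.315, 2.458, 0.649, 0.0]), (25, [-0.368, 2.515, 0.558, 0.0]), (30, [-0.417, 2.572, 0.463, 0.0]), (35, [-0.461, 2.629, 0.363, 0.0])]
0.45 0.06 [(20, [-0.151, 2.472, 0.471, 0.0]), (25, [-0.189, 2.529, 0.365, 0.0]), (30, [-0.22, 2.586, 0.253, 0.0]), (35, [-0.242, 2.641, 0.132, 0.0])]
0.47 0.04 [(20, [-0.063, 2.446, 0.41, 0.0]), (25, [-0.095, 2.503, 0.297, 0.0]), (30, [-0.118, 2.559, 0.177, 0.0]), (35, [-0.13, 2.613, 0.048, 0.0])]
0.49 0.04 [(20, [-0.022, 2.407, 0.407, 0.0]), (25, [-0.052, 2.465, 0.293, 0.0]), (30, [-0.073, 2.521, 0.171, 0.0]), (35, [-0.084, 2.574, 0.041, 0.0])]
0.5 0.04 [(20, [-0.002, 2.388, 0.407, 0.0]), (25, [-0.031, 2.445, 0.291, 0.0]), (30, [-0.052, 2.501, 0.169, 0.0]), (35, [-0.062, 2.555, 0.038, 0.0])]
0.55 0.04 [(20, [0.091, 2.289, 0.413, 0.0]), (25, [0.065, 2.347, 0.294, 0.0]), (30, [0.046, 2.404, 0.169, 0.0]), (35, [0.037, 2.457, 0.036, 0.0])]
0.6 0.04 [(20, [0.178, 2.187, 0.428, 0.0]), (25, [0.152, 2.247, 0.306, 0.0]), (30, [0.134, 2.304, 0.18, 0.0]), (35, [0.126, 2.358, 0.047, 0.0])]
0.65 0.04 [(20, [0.26, 2.082, 0.45, 0.0]), (25, [0.235, 2.143, 0.327, 0.0]), (30, [0.217, 2.202, 0.2, 0.0]), (35, [0.207, 2.257, 0.067, 0.0])]
```

```bash
python3 - <<'E'
from h import *
s=readout.read_state()
for (x,z) in((.47,.07),(.43,.12)):
    _,r=target((0,0,0),tilt=25,flip=1); print(delta(s,np.array([x,.003,z]),r))
E
```

```text
(array([ 0.0154, -0.0066, -0.0336]), array([-0.16, 12.48,  0.41]))
(array([ 0.0168, -0.0076, -0.0976]), array([-0.16, 12.48,  0.41]))
```

Emit:
{"method": "jog_arm", "body": {
  "deltas": [0.009,-0.003,-0.04,0,6,0.2,1,0.017,-0.007,-0.097,0,12.5,0.4,1,0.017,-0.007,-0.097,0,12.5,0.4,1]
}}

```text
time: 2.95
tool_pos: [0.4286, 0.0031, 0.12]
tcp_rot: [0.033, 2.713, -0.013]
wrist_force: [1.9, 0.6, 1.0]
width: 0.998
grip_force: 0.0
```

```bash
python3 - <<'E'
from h import *
s=readout.read_state();print(s["time"],s["tool_pos"],s["wrist_force"],s["q"].round(2))
print(R.from_rotvec(s["tcp_rot"]).as_matrix().round(3))
_,r=target((0,0,0),tilt=27,flip=1)
for (x,z) in((.43,.12),(.46,.08),(.465,.038)): print(delta(s,np.array([x,.003,z]),r))
c=read_camera("wrist");cv2.imwrite("pics/w2.png",c["color"])
E
```

```text
2.95 [0.4286318  0.00310184 0.11997542] [1.90889158 0.62625434 0.95481971] [-0.06 -0.37  2.51  0.02  0.57 -1.62]
[[-0.909  0.025  0.415]
 [ 0.021  1.    -0.014]
 [-0.415 -0.004 -0.91 ]]
(array([-0.0013, -0.0001,  0.0005]), array([-0.26, -2.46, -0.03]))
(array([-0.0119,  0.0008,  0.0494]), array([-0.26, -2.46, -0.03]))
(array([0.001 , 0.0011, 0.0897]), array([-0.26, -2.46, -0.03]))
```

View pics/w2.png

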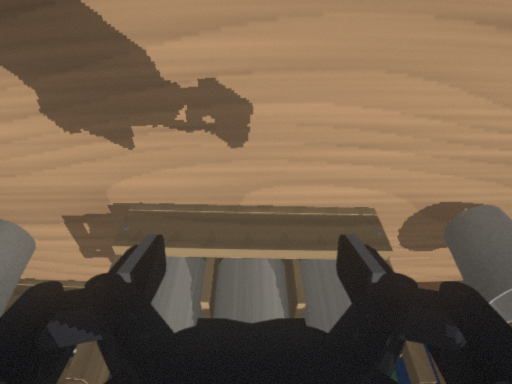

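The wrist view is clear. The carrier is upright with its board's top front edge from about (115,247) to (390,251) and its lower edge at about row 207.

```bash
python3 - <<'E'
from h import *
c=read_camera("wrist")
g=cv2.GaussianBlur(cv2.cvtColor(c["color"],cv2.COLOR_BGR2GRAY),(3,3),0).astype(int)
us=(180,220,256,290,325); pts=[]
for u in us:
    d=np.diff(g[235:275,u]); i=d.argmax(); pts.append((u,235+i+.5))
P=plane(c,pts,.054); print(pts,P[:,:2].round(4).tolist(),np.degrees(np.arctan(-np.polyfit(P[:,1],P[:,0],1)[0])))
print(plane(c,[[113,248],[391,250]],.054).round(3).tolist())
E
```

```text
[(180, np.float64(240.5)), (220, np.float64(241.5)), (256, np.float64(241.5)), (290, np.float64(242.5)), (325, np.float64(243.5))] [[0.5062, -0.0628], [0.5079, -0.0285], [0.5084, 0.0022], [0.5104, 0.0313], [0.5126, 0.0616]] -2.8119511995643443
[[0.516, -0.126, 0.054], [0.524, 0.123, 0.054]]
```

Emit:
{"method": "jog_arm", "body": {
  "deltas": [-0.012,-0.001,0.049,0,-2.5,0,1,0.001,-0.001,0.09,0,-2.5,0,1,0.001,-0.001,0.09,0,-2.5,0,1]
}}

```text
time: 3.35
tool_pos: [0.4604, 0.0019, 0.0295]
tcp_rot: [0.033, 2.68, -0.008]
wrist_force: [-2.1, 0.2, -1.0]
width: 0.998
grip_force: 0.0
```

```bash
python3 - <<'E'
from h import *
s=readout.read_state();print(s["time"],s["tool_pos"],s["wrist_force"],s["q"].round(2))
print(R.from_rotvec(s["tcp_rot"]).as_matrix().round(3))
_,r=target((0,0,0),tilt=27,flip=1)
for x in(.485,.500,.520): print(delta(s,np.array([x,.001,.038]),r))
E
```

```text
3.35 [0.46036927 0.00190872 0.02946849] [-2.13691424  0.22481018 -0.97761352] [-0.06 -0.1   2.54  0.07  0.23 -1.67]
[[-0.895  0.025  0.445]
 [ 0.022  1.    -0.011]
 [-0.445 -0.001 -0.895]]
(array([-0.0259, -0.0003,  0.0033]), array([-0.08, -0.56, -0.08]))
(array([-0.0393,  0.0001,  0.01  ]), array([-0.08, -0.56, -0.08]))
(array([-0.0572,  0.0006,  0.0189]), array([-0.08, -0.56, -0.08]))
```

Emit:
{"method": "jog_arm", "body": {
  "deltas": [-0.017,0,-0.001,0,-0.5,0,1,-0.022,0,0.0015,0,-0.5,0,1,-0.026,0,0.0033,0,-0.5,0,1,-0.026,0,0.0033,0,-0.5,0,1]
}}

```text
time: 3.75
tool_pos: [0.4946, -0.0009, 0.0515]
tcp_rot: [0.035, 2.645, -0.012]
wrist_force: [0.2, -0.2, 0.3]
width: 1.002
grip_force: 0.0
```

```bash
python3 - <<'E'
from h import *
s=readout.read_state();print(s["time"],s["tool_pos"],s["wrist_force"],s["q"].round(2))
print(R.from_rotvec(s["tcp_rot"]).as_matrix().round(3))
_,r=target((0,0,0),tilt=27,flip=1)
for x in(.500,.520,.600): print(delta(s,np.array([x,.001-(x-.49)*.1,.038]),r))
E
```

```text
3.75 [ 0.49460854 -0.00089452  0.05145654] [ 0.23501727 -0.23336849  0.27717269] [-0.06 -0.09  2.49  0.06  0.24 -1.66]
[[-0.879  0.027  0.476]
 [ 0.023  1.    -0.015]
 [-0.476 -0.002 -0.879]]
(array([0.0017, 0.0011, 0.0144]), array([-0.22,  1.44, -0.16]))
(array([-0.0159, -0.0004,  0.0239]), array([-0.22,  1.44, -0.16]))
(array([-0.0864, -0.0062,  0.0621]), array([-0.22,  1.44, -0.16]))
```

Emit:
{"method": "jog_arm", "body": {
  "deltas": [0,0,0,0,0,0,1,0,0,0,0,0,0,1,0,0,0,0,0,0,1]
}}

```text
time: 4.05
tool_pos: [0.4914, -0.001, 0.0486]
tcp_rot: [0.036, 2.65, -0.012]
wrist_force: [0.8, -0.7, -0.8]
width: 1.004
grip_force: 0.0
```

```bash
python3 - <<'E'
from h import *
s=readout.read_state();print(s["time"],s["tool_pos"],s["wrist_force"],s["q"].round(3))
_,r=target((0,0,0),tilt=27,flip=1)
for x in(.500,.520,.600): print(delta(s,np.array([x,.001-(x-.49)*.1,.038]),r))
E
```

```text
4.05 [ 0.49143011 -0.00102274  0.04858892] [ 0.82976053 -0.65774122 -0.80196582] [-0.063 -0.084  2.493  0.063  0.243 -1.664]
(array([-0.0025,  0.0013,  0.0134]), array([-0.22,  1.13, -0.19]))
(array([-0.0202, -0.0002,  0.0228]), array([-0.22,  1.13, -0.19]))
(array([-0.0909, -0.006 ,  0.0606]), array([-0.22,  1.13, -0.19]))
```

Emit:
{"method": "jog_arm", "body": {
  "deltas": [0.007,0.001,0.011,0,1,0,1,0.007,0.001,0.011,0,1,0,1,0.001,0.001,0.014,0,1,0,1,-0.005,0.001,0.017,0,1,0,1,-0.01,0.001,0.02,0,1,0,1,-0.01,0.001,0.02,0,1,0,1]
}}

```text
time: 4.65
tool_pos: [0.5087, -0.0004, 0.0343]
tcp_rot: [0.036, 2.672, -0.011]
wrist_force: [-3.7, -0.5, -2.0]
width: 1.003
grip_force: 1.3
```

```bash
python3 - <<'E'
from h import *
s=readout.read_state();print(s["time"],s["tool_pos"],s["wrist_force"],s["q"].round(3))
print(R.from_rotvec(s["tcp_rot"]).as_matrix().round(3))
_,r=target((0,0,0),tilt=27,flip=1)
for x in(.520,.560,.600): print(delta(s,np.array([x,.001-(x-.50)*.1,.036]),r))
E
```

```text
4.65 [ 5.08707473e-01 -4.13989823e-04  3.42537004e-02] [-3.68809964 -0.53587222 -2.03006237] [-0.058 -0.009  2.452  0.054  0.23  -1.651]
[[-0.892  0.027  0.452]
 [ 0.023  1.    -0.014]
 [-0.452 -0.002 -0.892]]
(array([-0.0109, -0.0003,  0.0036]), array([-0.21, -0.13, -0.18]))
(array([-0.0466, -0.0032,  0.0217]), array([-0.21, -0.13, -0.18]))
(array([-0.0824, -0.0061,  0.0398]), array([-0.21, -0.13, -0.18]))
```

Emit:
{"method": "jog_arm", "body": {
  "deltas": [-0.007,-0.0008,0.0035,0,0,0,1,-0.014,-0.0016,0.007,0,0,0,1,-0.021,-0.0024,0.0106,0,0,0,1,-0.028,-0.0032,0.0142,0,0,0,1,-0.035,-0.004,0.0178,0,0,0,1,-0.042,-0.0048,0.0213,0,0,0,1,-0.049,-0.0056,0.0249,0,0,0,1,-0.049,-0.0056,0.0249,0,0,0,1]
}}

```text
time: 5.45
tool_pos: [0.5636, -0.0074, 0.0342]
tcp_rot: [0.035, 2.672, -0.011]
wrist_force: [-2.7, -0.4, -2.0]
width: 1.001
grip_force: 1.3
```

```bash
python3 - <<'E'
from h import *
s=readout.read_state();print(s["time"],s["tool_pos"],s["wrist_force"],s["q"].round(3))
print(R.from_rotvec(s["tcp_rot"]).as_matrix().round(3))
_,r=target((0,0,0),tilt=27,flip=1)
for x in(.600,.64): print(delta(s,np.array([x,.001-(x-.50)*.1,.036]),r))
c=read_camera("side");cv2.imwrite("pics/s2.png",cv2.resize(c["color"][100:290,180:440],None,fx=3,fy=3,interpolation=cv2.INTER_CUBIC))
E
```

```text
5.45 [ 0.56364986 -0.00740057  0.03420787] [-2.66341246 -0.38851386 -1.96861847] [-0.067  0.094  2.344  0.071  0.236 -1.677]
[[-0.892  0.027  0.452]
 [ 0.023  1.    -0.014]
 [-0.452 -0.002 -0.892]]
(array([-0.0333, -0.0006,  0.0149]), array([-0.2 , -0.12, -0.16]))
(array([-0.069 , -0.0036,  0.033 ]), array([-0.2 , -0.12, -0.16]))
```

View pics/s2.png

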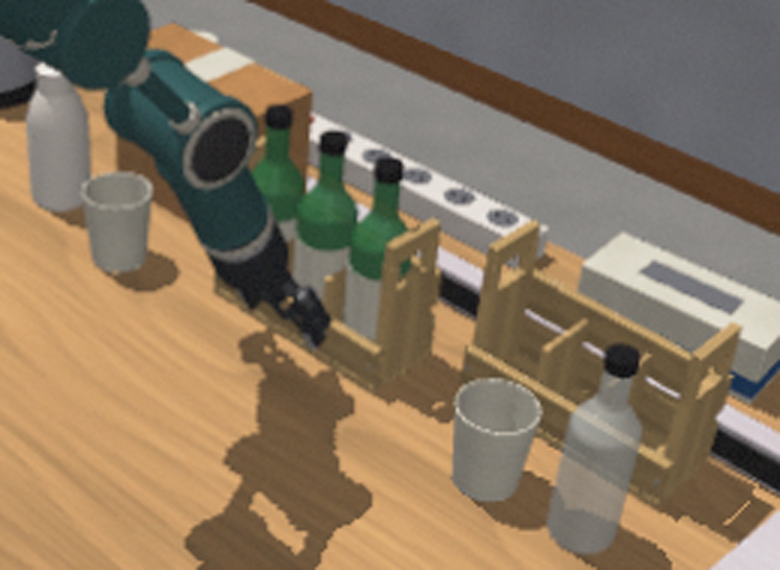

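The carrier has slid upright to about (382,387) at its near lower corner, clear of the empty carrier. I'll carry on.

Emit:
{"method": "jog_arm", "body": {
  "deltas": [-0.007,-0.0008,0.0035,0,0,0,1,-0.014,-0.0016,0.007,0,0,0,1,-0.021,-0.0024,0.0106,0,0,0,1,-0.028,-0.0032,0.0142,0,0,0,1,-0.035,-0.004,0.0178,0,0,0,1,-0.042,-0.0048,0.0213,0,0,0,1,-0.049,-0.0056,0.0249,0,0,0,1,-0.049,-0.0056,0.0249,0,0,0,1]
}}

```text
time: 6.3
tool_pos: [0.6188, -0.0145, 0.0347]
tcp_rot: [0.035, 2.671, -0.011]
wrist_force: [-2.5, 0.1, -2.0]
width: 0.998
grip_force: 1.4
```

```bash
python3 - <<'E'
from h import *
s=readout.read_state();print(s["time"],s["tool_pos"],s["wrist_force"],s["q"].round(3))
print(R.from_rotvec(s["tcp_rot"]).as_matrix().round(3))
c=read_camera("scene");cv2.imwrite("pics/c2.png",cv2.resize(c["color"][120:330,180:400],None,fx=2.8,fy=2.8,interpolation=cv2.INTER_CUBIC))
E
```

```text
6.3 [ 0.61883028 -0.01454967  0.03472205] [-2.46202351  0.05236671 -2.02137811] [-0.074  0.186  2.232  0.079  0.254 -1.691]
[[-0.891  0.027  0.453]
 [ 0.023  1.    -0.014]
 [-0.453 -0.002 -0.891]]
```

View pics/c2.png

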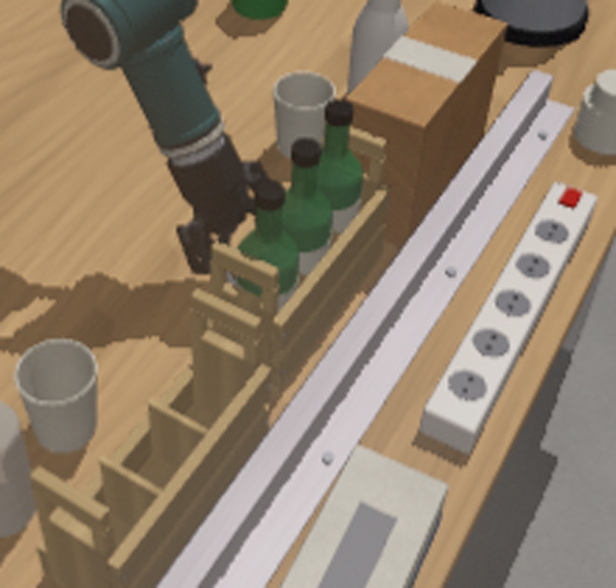

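The scene view shows the carrier between its neighbours and clear of both, with its right panel top from (212,247) to (277,283) and a strip of desk still visible before the rail.

```bash
python3 - <<'E'
from h import *
import pickle
c=pickle.load(open("c0.pkl","rb"))["scene"]
f=lambda p:np.array(p,float)/2.8-.32+[180,120]
print(plane(c,f([[212,247],[277,283]]),.176).round(3).tolist(), "caps",plane(c,f([[270,193],[306,152],[340,110]]),.235).round(3).tolist())
print("neigh: empty left panel top",plane(c,f([[196,292],[264,330]]),.176).round(3).tolist(),"carton",plane(c,f([[343,99],[428,127]]),.19).round(3).tolist())
E
```

```text
[[0.639, -0.13, 0.176], [0.717, -0.138, 0.176]] caps [[0.68, -0.089, 0.235], [0.68, -0.019, 0.235], [0.678, 0.059, 0.235]]
neigh: empty left panel top [[0.658, -0.187, 0.176], [0.735, -0.194, 0.176]] carton [[0.649, 0.132, 0.19], [0.75, 0.135, 0.19]]
```

Emit:
{"method": "jog_arm", "body": {
  "deltas": [-0.0054,-0.0006,0.0027,0,0,0,1,-0.0107,-0.0012,0.0054,0,0,0,1,-0.016,-0.0018,0.0081,0,0,0,1,-0.0196,-0.0022,0.0099,0,0,0,1,-0.0196,-0.0022,0.0099,0,0,0,1]
}}

```text
time: 6.85
tool_pos: [0.6402, -0.0172, 0.0348]
tcp_rot: [0.035, 2.671, -0.011]
wrist_force: [-3.4, 0.6, -3.1]
width: 0.999
grip_force: 1.9
```

Emit:
{"method": "jog_arm", "body": {
  "deltas": [-0.0027,0,0.0014,0,0,0,1,-0.0054,0,0.0027,0,0,0,1,-0.0054,0,0.0027,0,0,0,1]
}}

```text
time: 7.15
tool_pos: [0.6451, -0.0176, 0.0346]
tcp_rot: [0.035, 2.673, -0.011]
wrist_force: [-11.1, -0.2, 2.4]
width: 1.001
grip_force: 5.2
```

Emit:
{"method": "jog_arm", "body": {
  "deltas": [-0.0027,0,0.0014,0,0,0,1,-0.0027,0,0.0014,0,0,0,1]
}}

```text
time: 7.35
tool_pos: [0.6454, -0.0174, 0.0336]
tcp_rot: [0.034, 2.678, -0.011]
wrist_force: [-22.2, -0.7, 12.1]
width: 1.0
grip_force: 11.1
```

Emit:
{"method": "jog_arm", "body": {
  "deltas": [-0.0027,0,0.0014,0,0,0,1,-0.0027,0,0.0014,0,0,0,1]
}}

```text
time: 7.55
tool_pos: [0.6456, -0.0169, 0.0318]
tcp_rot: [0.034, 2.684, -0.01]
wrist_force: [-29.7, 0.3, 15.8]
width: 0.998
grip_force: 14.5
```

Emit:
{"method": "jog_arm", "body": {
  "deltas": [0.009,0,-0.0045,0,0,0,1,0.036,0,-0.018,0,0,0,1,0.071,0,-0.036,0,0,0,1,0.071,0,-0.036,0,0,0,1,0.089,0,-0.08,0,0,0,1,0.08,0,-0.12,0,0,0,1,0.03,0,-0.16,0,0,0,1,0.03,0,-0.16,0,0,0,1]
}}

```text
time: 8.35
tool_pos: [0.5612, -0.0155, 0.1744]
tcp_rot: [0.036, 2.65, -0.013]
wrist_force: [1.3, 0.0, 1.9]
width: 0.998
grip_force: 0.0
```

```bash
python3 - <<'E'
from h import *
s=readout.read_state();print(s["time"],s["tool_pos"],s["wrist_force"])
c=read_camera("scene");a=cv2.resize(c["color"][120:330,180:400],None,fx=2.7,fy=2.7,interpolation=cv2.INTER_CUBIC)
cv2.imwrite("pics/c3.png",a)
E
```

```text
8.35 [ 0.56117447 -0.01548296  0.17440101] [1.27401479 0.01950818 1.86841529]
```

View pics/c3.png

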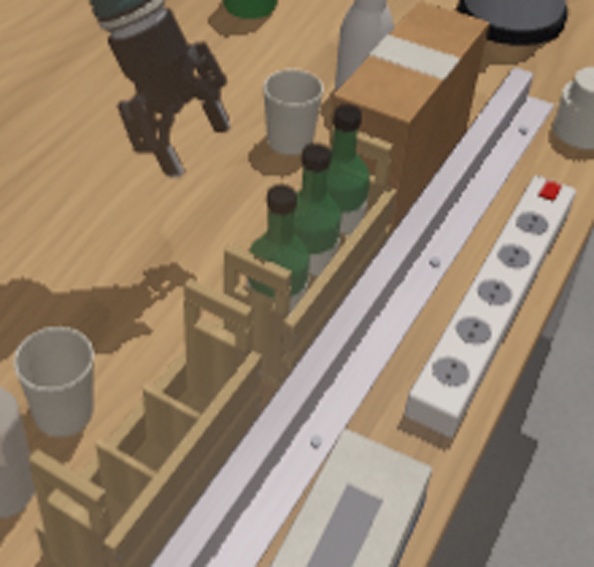

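The scene view shows the carrier's back meeting the rail between about (285,355) and (392,225). It is upright and the neighbours haven't moved. I'll check that it is square and flush from the wrist camera.

```bash
python3 - <<'E'
from h import *
c=read_camera("wrist"); cv2.imwrite("pics/w3.png",c["color"])
e=proj(c,[[.6575,y,.054] for y in(-.08,-.05,-.02,.01,.04)]); print(e.round(0).tolist())
g=cv2.GaussianBlur(cv2.cvtColor(c["color"],cv2.COLOR_BGR2GRAY),(3,3),0).astype(int)
pts=[]
for u,v in e.round().astype(int):
    lo=max(v-22,0); d=np.diff(g[lo:v+22,u]); i=d.argmax(); pts.append((u,lo+i+.5)); print(u,v,lo+i,d[i])
P=plane(c,pts,.054); print(P[:,:2].round(4).tolist(),np.degrees(np.arctan(-np.polyfit(P[:,1],P[:,0],1)[0])))
E
```

```text
[[192.0, 206.0], [222.0, 205.0], [251.0, 205.0], [281.0, 204.0], [311.0, 204.0]]
192 206 203 23
222 205 203 23
251 205 203 23
281 204 203 22
311 204 203 21
[[0.654, -0.0797], [0.6546, -0.0494], [0.6553, -0.0204], [0.656, 0.0097], [0.6568, 0.0399]] -1.3646789601768925
```

View pics/w3.png

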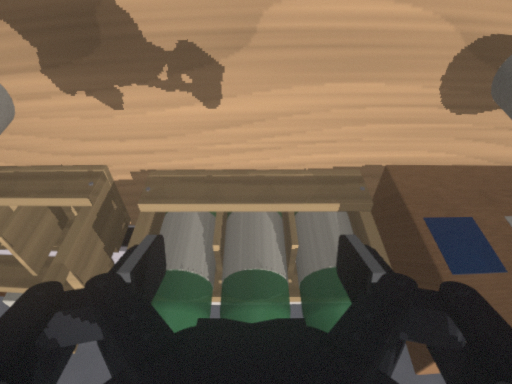

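The carrier's front edge is at x ≈ 0.656, which puts its back at about 0.752 against a rail face at 0.753. It is at -1.4° where the rail is at -1.2°, and the picture shows it about midway between its neighbours. The hand is clear, so I'm handing the job in.

```bash
python3 -c "
from h import *
s=readout.read_state();print(s['time'],s['wrist_force'],abs(s['joint_vel']).max());print(finish_job())"
```

```text
8.45 [-0.06273481 -0.5644936   0.75747953] 0.09335396862195648
the job is handed in; nothing more can be done
None
```

The carrier is pushed home: by my last camera check its back is within about 2 mm of the rail and square to it within about 0.2°. It stands upright near the middle of the gap with the neighbours unmoved, and I handed the job in with the hand clear at 8.45 s; early on, a move that ran into joint limits briefly pressed the fingers on the front board (about 55 N at the wrist), but the carrier stayed put.

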